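Stand the bent strip up and hold a spring clamp open over its edge

TASK

Lift the bent laminated strip out of the open bending form and stand it on its long edge in the slots of the two-block glue-up stand, lowered right to the bottom, not dropped. Then squeeze the larger spring clamp off the rack board and hold it with its jaws gaping wide on either side of the strip's top edge at mid-length, touching neither the strip nor the stand, so that I can slip my clamping pads in. Finish while still holding it squeezed open there, and leave the small clamp and the other loose things on the bench where they are.

Things in the scene. Friction and masses are not known exactly. Their poses are not given: they have to be found in the camera images.
- strip: bent laminated birch strip standing on its long edge: 170 mm long (x), 10 mm thick (y), 90 mm high (z), 0.1 kg, bent to a radius of 350 mm. Origin at mid-length, mid-thickness, on the lower edge; x along the strip (tangent at the middle), z up; both ends bend towards +y (4.3 mm off the x axis at 55 mm from the middle, 10 mm at the ends). It stands in the form's cavity with its upper 40 mm free
- strip_top (a point): point on the strip's top edge at mid-length, mid-thickness (90 mm above the strip's origin)
- form: open bending form, fixed to the bench: plywood base 250 x 190 x 12 mm with a hollow and a round form half, both 62 mm high above the bench, with a curved upright cavity 14 mm wide between them, which holds the strip; a press spindle lies behind the round half (towards +y, to 122 mm from the origin, below 62 mm). Origin on the bench under the middle of the cavity; x along the cavity, z up
- stand: glue-up stand, fixed to the bench: base 190 x 90 x 6 mm with two U-slotted blocks 24 mm thick, mid-planes at x = -55 and +55 mm, tops 50 mm above the bench. Each slot is 22 mm wide (y from -11 to +11 mm), open upwards and along x, with a chamfered mouth; slot floor 10 mm above the bench. Origin on the bench midway between the blocks; x along the slots. The strip may stand either way round
- rack: clamp rack, fixed to the bench: base 330 x 100 x 14 mm with an upright board 12 mm thick (y), 330 mm long (x), top edge 110 mm above the bench. Both spring clamps are parked on it, handles up, jaws gripping the board. Origin on the bench under the middle of the board; z up
- clamp: the larger spring clamp, black, 122 mm long, 20 mm wide, 0.09 kg: two levers on a pivot, like a clothes peg. Origin on the pivot axis (its x, along the rack board when parked). Parked: z up, pivot 130 mm above the bench, handle ends 56 mm above the pivot and 61 mm apart over their outer faces (y). The frame is that of one lever: it leans by half the joint value as the clamp opens
- clamp_grip (a point): point midway between the handles of the parked clamp, 44 mm above the pivot (12 mm below the handle ends), where to squeeze along the clamp's y. Squeezed to the stop, the outer handle faces are parallel, 30 mm apart, and their ends 62 mm above the pivot. The spring takes about 4 N at the handle ends to start and 9 N at the stop, and shuts the jaws when released
- jaw_a (a point): centre of the gripping face of one jaw pad (18 mm wide along the clamp's x, 20 mm high); 56 mm below the pivot when parked, 53 mm when fully open
- jaw_b (a point): centre of the gripping face of the other jaw pad
- clamp_arm (a joint): opening of the larger clamp in rad: 0 as parked on the 12 mm board, 0.52 at the stop with the jaw pads 40 mm apart (the jaws then span 75 mm outside); gap = 12 mm + 54 mm per rad (28 mm at 0.3). Jaws open wider as the handles are squeezed
- small_clamp: a smaller spring clamp of the same kind, 83 mm long, parked on the same rack board; leave it. Origin on its pivot, 122 mm above the bench
- glue: white glue bottle, 58 mm across, 150 mm high; a bystander, leave it. Origin at its underside
- caul1: wooden clamping pad 60 x 30 x 10 mm lying on the bench; a bystander, leave it. Origin at its underside
- caul2: a second such clamping pad; a bystander, leave it. Origin at its underside
- tape: tape measure, 68 x 36 x 62 mm, standing; a bystander, leave it. Origin at its underside
- mallet: hammer, 260 mm long, lying; a bystander, leave it. Origin at its underside
- driver: screwdriver, 200 mm long, lying; a bystander, leave it. Origin at its underside
- plane: small metal hand plane, 150 x 44 mm, 50 mm high; a bystander, leave it. Origin at its underside
Things that resemble listed ones, but are neither listed nor needed, are in the scene too. What is shaped like the clamp but pink or yellow is not meant. What is shaped like the stand but orange is not meant.

How it is judged:
By the outcome, as a careful person would: the job done as asked, in the order asked, and still so for the second after the job is handed in, while the arm keeps its last pose, push and grip.
It also fails if it takes over 54 s, if anything falls off the work surface, if the arm or the gripper's body presses on something with over 40 N, if the wrist force passes 120 N, or if a joint passes its speed limit or range.

ROBOT

A 7-joint arm with a two-finger parallel gripper is mounted at the origin on the work surface. World frame = base frame: x ahead of the robot, y to its left, z up, the work surface at z = 0. Lengths are in m, angles in rad, forces in N, time in s.
With the tool pointing down it reaches from about 0.425 to 0.95 m from the base axis. Payload 4.7 kg.
Tool frame: the origin (TCP) lies on the centre line of the jaws, within the pads' length; the fingertips stand robot.nose_length ahead of it and the grasp point (between the pads) lies 8 mm behind it (robot.nose_length is the distance from the TCP to the fingertips, in m); z points along the fingers, y is the line along which they close (so a half turn about z gives the same grasp; the last joint's range is limited). The gripper opens to 85 mm and grips with 20 to 120 N. Pads are 22 mm wide; open, the fingers measure 114 mm over their backs; the gripper's body (76 mm by 85 mm) begins 54 mm behind the grasp point. The pads swing forward as they close: fully open they stand 13 mm farther back than shut.
Start: joints at [1.143, 0.469, -0.049, 1.532, 0.024, 1.141, -0.082], TCP at [0.262, -0.622, 0.21] pointing down, gripper open.
Joint ranges: [-2.59, 2.59], [-0.33, 1.99], [-1.39, 1.29], [0.1, 2.45], [-1.04, 4.18], [0.21, 1.99], [-2.66, 2.66]. Speed limits (rad/s): [2.57, 2.57, 3.14, 3.14, 3.14, 3.14, 3.14].

INTERFACE

Orientations are given as [roll, pitch, yaw] about the fixed x, y, z axes, in that order (R = Rz(yaw) Ry(pitch) Rx(roll)).
In Python, from plant import robot gives the robot as it stands. Calls block until the motion is done:
- robot.goto(position, orientation): joint-space move of the TCP to a pose.
- robot.move_straight(position, vel=0.15, attitude=None, contact_N=None): straight line of the TCP; attitude=None keeps the orientation; vel is the mean speed in m/s. With contact_N (N) it stops when the force on the tool has changed by that much, and returns True; else False.
- robot.move_joints(angles): joint-space move.
- robot.grip(opening, strength=None): opening from 0.0 (shut) to 1.0 (fully open); strength is the grip in N (None keeps the last); returns when the fingers have stopped.
- robot.sleep(seconds).
- robot.inverse_kinematics(position, orientation): joint angles nearest the present ones, or None.
- robot.sense(): the state.
- robot.grab_frame(name): name is "scene" or "top" or "wrist"; returns a dict with "image" (400x640x3 uint8, red, green, blue), "range_z" (400x640 float32, m along the optical axis (not along the pixel's ray), 0 where there is no reading), "fx", "fy", "cx", "cy" (pixels), "R" (3x3) and "t" (3): a world point X has camera coordinates R X + t. Camera axes: x right, y down, z forward; pixel columns grow to the right and rows downward; lengths in m; the calibration is good to about 2 mm. A picture is of the moment at which its call begins.
A pose or a line that the arm cannot do raises robot.IKError and nothing moves.
- robot.close_job(): hands the job in; it is judged then, once.
The state is a dict: "t": time; "joint_pos": joint angles; "joint_velocities": joint speeds; "effort": joint torques, N m; "tcp_pos": TCP position; "tcp_rot": TCP orientation; "wrist_force": force on the tool from outside, world axes, zero at the start; "torque": the same for the moment, N m; "opening": opening from 0.0 (shut) to 1.0 (fully open); "gripper_force": force on a finger pad.
Only numpy, scipy, OpenCV 4.12 (cv2) and the standard library are available. Lean on these libraries where they do the work, as an engineer would, in place of code of your own. Each camera call takes 0.05 s, during which the arm holds its last target. There are 200 camera calls.

## Working session

There is one attempt and no reset: what is moved stays moved. The work goes in short steps, each a Python script; the robot and the scene stay as the last script left them, time stands still between calls to the robot, and variables do not carry over. Pictures are saved under pics/ and viewed, at most 10 in all, crops included, and the job is handed in when it is done.

```bash
ls; mkdir -p pics; python3 - <<'E'
from plant import robot
import cv2,numpy as np,pickle
s=robot.sense();print({k:np.round(v,3) if not isinstance(v,dict) else v for k,v in s.items()},robot.nose_length)
fs={}
for n in("scene","top"):
    f=robot.grab_frame(n);fs[n]=f
    cv2.imwrite(f"pics/{n}0.png",f["image"][:,:,::-1]);print(n,f["fx"],f["cx"],f["cy"],np.round(-f["R"].T@f["t"],3),np.round(f["R"],3).tolist())
pickle.dump(fs,open("f0.pkl","wb"))
E
```

```text
pics
{'t': np.float64(0.0), 'joint_pos': array([ 1.143,  0.469, -0.049,  1.534,  0.024,  1.141, -0.082]), 'joint_velocities': array([ 0.002, -0.   , -0.001, -0.002,  0.   , -0.001,  0.   ]), 'effort': array([ 1.0000e-03, -5.1032e+01, -4.6000e-02, -2.3771e+01,  1.1000e-02,
        7.0000e-03, -0.0000e+00]), 'tcp_pos': array([ 0.262, -0.621,  0.209]), 'tcp_rot': array([-3.14 ,  0.   ,  0.399]), 'wrist_force': array([-0.657,  0.974,  0.346]), 'torque': array([-0.033,  0.011,  0.069]), 'gripper_force': np.float64(0.0), 'opening': np.float64(1.004)} 0.011
scene 466.79636313852455 321.32754725873224 203.2648743544206 [1.342 0.044 0.949] [[0.017, 1.0, 0.008], [0.7, -0.006, -0.714], [-0.714, 0.017, -0.7]]
top 434.82120513093895 323.02040880821255 194.26867786136128 [0.205 0.056 1.531] [[0.021, -1.0, 0.008], [-0.983, -0.022, -0.184], [0.184, -0.004, -0.983]]
```

View pics/scene0.png

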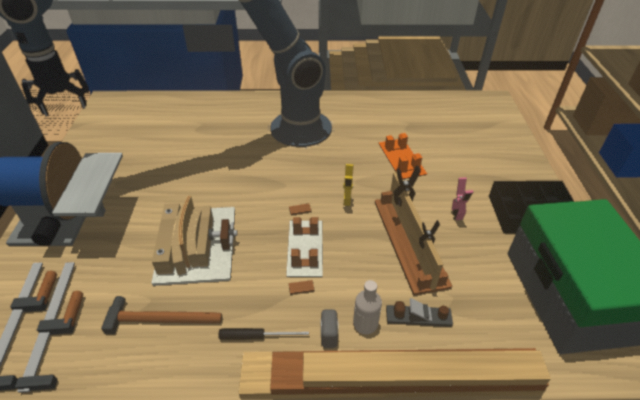

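View pics/top0.png

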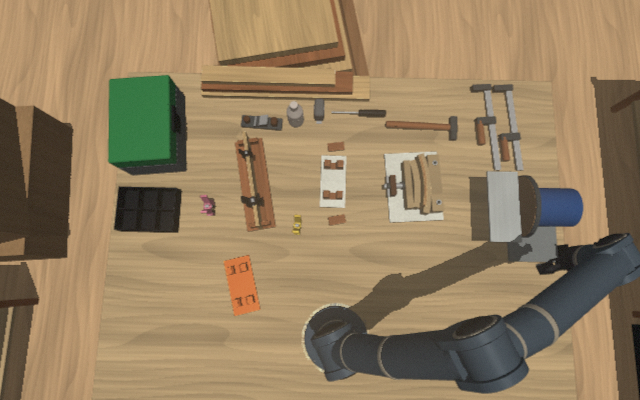

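```bash
cat >h.py <<'E'
import numpy as np,cv2
def cloud(f):
    z=f["range_z"].astype(float);v,u=np.mgrid[:z.shape[0],:z.shape[1]]
    P=np.stack([(u-f["cx"])/f["fx"]*z,(v-f["cy"])/f["fy"]*z,z],-1)
    P=(P-np.asarray(f["t"]))@np.asarray(f["R"]);P[z<=0]=np.nan
    return P
def proj(f,X):
    c=np.asarray(f["R"])@np.asarray(X)+f["t"];return np.array([f["fx"]*c[0]/c[2]+f["cx"],f["fy"]*c[1]/c[2]+f["cy"]])
def ray(f,uv,h):
    R=np.asarray(f["R"]);d=R.T@np.array([(uv[0]-f["cx"])/f["fx"],(uv[1]-f["cy"])/f["fy"],1]);o=-R.T@np.asarray(f["t"])
    return o+d*(h-o[2])/d[2]
def rect(P):
    (c,s,a)=cv2.minAreaRect((P[:,:2]*1000).astype(np.float32));b=cv2.boxPoints((c,s,a))
    e=b[1]-b[0];e2=b[2]-b[1];L=e if np.linalg.norm(e)>np.linalg.norm(e2) else e2
    return np.round(c,1),np.round(sorted(s),1),round(np.degrees(np.arctan2(L[1],L[0])),1)
E
python3 - <<'E'
import pickle;from h import *
fs=pickle.load(open("f0.pkl","rb"))
# boxes by pixel region (u0,v0,u1,v1)
reg={"top":dict(form=(380,145,448,228),stand=(315,150,352,212),rack=(230,128,278,235)),
"scene":dict(form=(145,190,240,288),stand=(282,214,328,280),rack=(370,150,455,295))}
bands=dict(form=[(.005,.02),(.05,.07),(.09,.115)],stand=[(.002,.012),(.04,.056)],rack=[(.008,.02),(.1,.116),(.12,.2)])
for n in fs:
    P=cloud(fs[n]);I=fs[n]["image"]
    for k,(a,b,c,d) in reg[n].items():
        Q=P[b:d,a:c].reshape(-1,3)
        for lo,hi in bands[k]:
            S=Q[(Q[:,2]>lo)&(Q[:,2]<hi)]
            if len(S)>4:print(n,k,lo,len(S),*rect(S),"medz",np.round(np.median(S[:,2]),4))
        if k=="rack":
            S=Q[Q[:,2]>.117]
            x=S[:,0]
            _,l,c=cv2.kmeans(S.astype(np.float32),2,None,(3,50,1e-5),5,cv2.KMEANS_PP_CENTERS)
            for i in(0,1):
                s=S[l[:,0]==i];print(" cl",c[i].round(3),len(s),"max",s.max(0).round(3),"min",s.min(0).round(3))
f=fs["top"]["image"][125:240,225:455];g=fs["scene"]["image"][140:295,140:460]
o=np.zeros((600,800,3),np.uint8)
a=cv2.resize(f,None,fx=2.5,fy=2.3,interpolation=2);b=cv2.resize(g,None,fx=2.5,fy=2.1,interpolation=2)
o[:a.shape[0],:a.shape[1]]=a;o[270:270+b.shape[0],:b.shape[1]]=b
cv2.imwrite("pics/c1.png",o[:,:,::-1])
E
```

```text
scene form 0.005 2021 [ 493.3 -283.9] [235.1 352.1] 10.4 medz 0.0119
scene form 0.05 2631 [ 529.3 -259.1] [189.2 215.3] 4.2 medz 0.0615
scene form 0.09 289 [ 531.6 -281.8] [ 19.9 170.1] 3.9 medz 0.1012
scene stand 0.002 1527 [533.8  19. ] [123.1 227.4] -0.5 medz 0.0058
scene stand 0.04 343 [544.2  20.2] [ 65.1 140.3] -0.6 medz 0.0485
scene rack 0.008 1882 [408.9 333.2] [211.5 553.7] 10.8 medz 0.014
scene rack 0.1 592 [581.7 288.2] [138.7 412.5] -12.4 medz 0.1093
scene rack 0.12 573 [618.1 267.9] [125.6 382.5] -16.1 medz 0.1491
 cl [0.667 0.265 0.142] 265 max [0.786 0.336 0.163] min [0.597 0.159 0.117]
 cl [0.449 0.286 0.154] 334 max [0.461 0.315 0.19 ] min [0.428 0.253 0.117]
top form 0.005 1559 [ 530.1 -274.9] [245.  305.1] 0.1 medz 0.0117
top form 0.05 1765 [ 526.1 -261.4] [195.5 212.3] 3.6 medz 0.0618
top form 0.09 198 [ 527.6 -287.8] [ 20.9 169.5] 4.5 medz 0.1019
top stand 0.002 1183 [543.4  15.7] [130.9 225.3] 1.0 medz 0.0057
top stand 0.04 196 [540.3  15. ] [ 64.3 135.1] -0.7 medz 0.0493
top rack 0.008 1549 [541.5 294.7] [159.7 381.1] 0.3 medz 0.0138
top rack 0.1 348 [523.1 290.2] [ 54.3 329. ] 7.7 medz 0.1094
top rack 0.12 226 [517.4 297.3] [ 58.8 190.9] 13.6 medz 0.1495
 cl [0.6   0.311 0.14 ] 74 max [0.613 0.329 0.167] min [0.567 0.289 0.117]
 cl [0.439 0.281 0.157] 161 max [0.509 0.308 0.192] min [0.424 0.249 0.118]
```

View pics/c1.png

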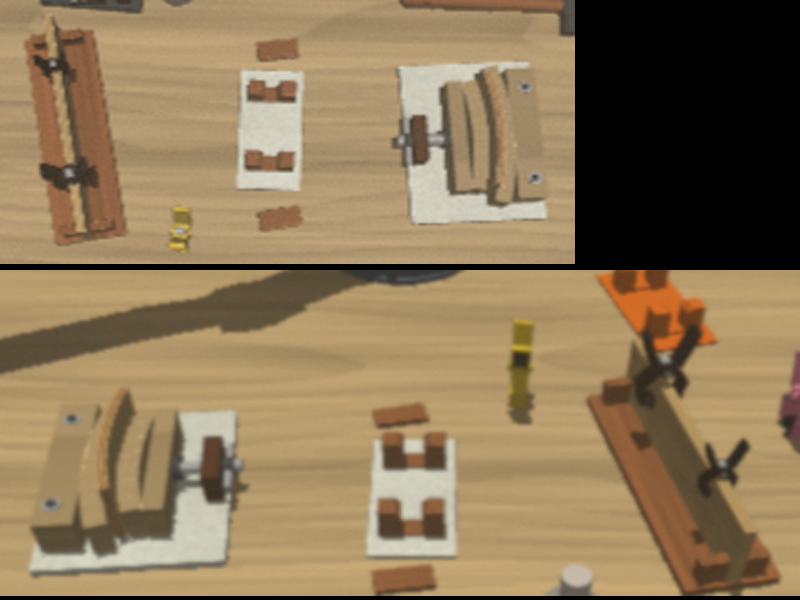

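```bash
cat >m.py <<'E'
from h import *
def sel(P,c,r,lo,hi):
    Q=P.reshape(-1,3);return Q[(abs(Q[:,0]-c[0])<r[0])&(abs(Q[:,1]-c[1])<r[1])&(Q[:,2]>lo)&(Q[:,2]<hi)]
def line(S):
    vx,vy,x,y=cv2.fitLine((S[:,:2]).astype(np.float32),cv2.DIST_HUBER,0,.002,.002).ravel()
    return round(float(np.degrees(np.arctan(vy/vx))),2),np.round([x*1000,y*1000],1)
def meas(n,f):
    P=cloud(f)
    S=sel(P,(.53,-.285),(.11,.03),.098,.106)
    if len(S)>20:
        print(n,"strip",len(S),*rect(S));k=np.polyfit(S[:,0]-.53,S[:,1],2);print("  quad",k.round(4),"2a*R",k[0]*700, "yaw",np.degrees(np.arctan(k[1])).round(2),"z",np.median(S[:,2]).round(4))
    S=sel(P,(.54,.016),(.075,.04),.046,.054)
    if len(S)>20: print(n,"stand tops",len(S),*rect(S),"meanpos",S.mean(0).round(4))
    S=sel(P,(.54,.016),(.13,.06),.003,.009)
    if len(S)>50:print(n,"stand base",len(S),*rect(S))
    for x0 in(.36,.48,.54,.66):
        S=sel(P,(x0,.295),(.025,.05),.1065,.113)
        if len(S)>5:print(n,"board@",x0,len(S),S[:,:2].mean(0).round(4),np.ptp(S[:,1]).round(3))
    S=sel(P,(.44,.282),(.04,.05),.170,.2)
    if len(S)>8:
        print(n,"handles",len(S),*rect(S),"zmax",S[:,2].max().round(4))
        print("   x",np.percentile(S[:,0],[5,95]).round(4),"y",np.percentile(S[:,1],[2,98]).round(4))
E
python3 - <<'E'
import pickle;from m import *
fs=pickle.load(open("f0.pkl","rb"))
for n in fs: meas(n,fs[n])
from plant import robot
robot.goto([.52,-.285,.30],[np.pi,0,.06]);f=robot.grab_frame("wrist");pickle.dump(f,open("w1.pkl","wb"))
cv2.imwrite("pics/w1.png",f["image"][:,:,::-1]);print(robot.sense()["tcp_pos"],robot.sense()["joint_pos"].round(2),robot.sense()["t"],-np.array(f["R"]).T@f["t"]);meas("w",f)
E
```

```text
scene strip 225 [ 531.2 -281.9] [ 19.7 169.4] 3.8
  quad [ 1.4053  0.0646 -0.2864] 2a*R 983.7130801209627 yaw 3.7 z 0.1019
scene stand tops 251 [544.2  20.2] [ 65.  140.3] -0.6 meanpos [0.5486 0.0205 0.0494]
scene stand base 1295 [540.   16.2] [119.2 259.6] -0.1
scene board@ 0.36 16 [0.3741 0.2685] 0.008
scene board@ 0.48 76 [0.4797 0.2884] 0.041
scene board@ 0.54 68 [0.5387 0.3015] 0.017
scene board@ 0.66 95 [0.6599 0.3253] 0.019
scene handles 96 [445.7 284.8] [24.3 60.4] -80.6 zmax 0.1897
   x [0.4344 0.4598] y [0.2547 0.3141]
top strip 128 [ 527.8 -287.5] [ 19.1 169.1] 4.1
  quad [ 1.22    0.0726 -0.2911] 2a*R 854.0320375694055 yaw 4.15 z 0.1022
top stand tops 136 [539.8  15.3] [ 63.7 134. ] -0.6 meanpos [0.5406 0.0161 0.0501]
top stand base 856 [539.9  17.3] [118.1 260.4] 0.6
top board@ 0.36 24 [0.3707 0.2654] 0.014
top board@ 0.48 39 [0.4829 0.2863] 0.019
top board@ 0.54 33 [0.5371 0.2973] 0.015
top board@ 0.66 36 [0.6596 0.3217] 0.016
top handles 57 [440.5 278.7] [20.3 58.9] -78.6 zmax 0.1916
   x [0.4281 0.4529] y [0.2487 0.3083]
[ 0.51916368 -0.28651632  0.29959142] [ 0.55  0.28 -0.14  1.61  0.04  1.26 -1.12] 1.75 [ 0.59279518 -0.28223367  0.46417811]
w strip 1033 [ 529.5 -284.3] [ 18.7 169.3] 4.2
  quad [ 1.4465  0.0715 -0.289 ] 2a*R 1012.5162899688183 yaw 4.09 z 0.1029
w stand tops 1153 [541.7  18.7] [ 69.4 134. ] -0.9 meanpos [0.5473 0.0185 0.0503]
w stand base 5443 [539.6  17.2] [118.  259.9] 0.5
```

View pics/w1.png

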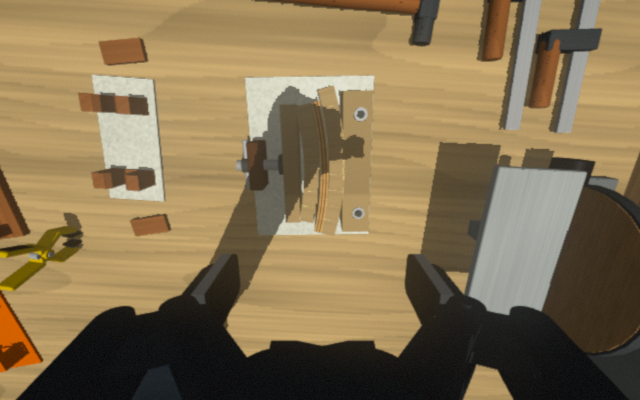

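```bash
python3 - <<'E'
import pickle;from m import *
from plant import robot
robot.goto([.47,.017,.30],[np.pi,0,0]);f=robot.grab_frame("wrist");pickle.dump(f,open("w2.pkl","wb"));meas("w2",f)
P=cloud(f)
print("slot blocks:")
for sx in(-1,1):
  for sy in(-1,1):
    S=sel(P,(.541+sx*.055,.0175+sy*.0215),(.02,.016),.046,.054)
    if len(S):print(sx,sy,len(S),*rect(S))
S=sel(P,(.541,.017),(.1,.05),.003,.009);print("base",*rect(S))
robot.goto([.415,.235,.34],[np.pi,0,.19]);g=robot.grab_frame("wrist");pickle.dump(g,open("w3.pkl","wb"));meas("w3",g)
print(robot.sense()["t"])
o=np.hstack([f["image"],g["image"]]);cv2.imwrite("pics/w23.png",cv2.resize(o,(800,250),interpolation=cv2.INTER_AREA)[:,:,::-1])
E
```

```text
w2 strip 1596 [ 529.8 -284.3] [ 21.7 168.9] 4.3
  quad [ 1.4418  0.0742 -0.2876] 2a*R 1009.2485899961837 yaw 4.24 z 0.1024
w2 stand tops 1155 [541.4  18.8] [ 67.7 134.3] -0.9 meanpos [0.5478 0.0184 0.0503]
w2 stand base 5641 [540.3  17.8] [112.3 262. ] -1.6
w2 board@ 0.36 155 [0.3744 0.2676] 0.016
w2 board@ 0.48 485 [0.4799 0.2873] 0.043
w2 board@ 0.54 544 [0.5403 0.2996] 0.022
w2 board@ 0.66 496 [0.6521 0.3214] 0.02
w2 handles 909 [442.6 282. ] [22.  61.4] -79.0 zmax 0.1905
   x [0.43   0.4566] y [0.2519 0.3095]
slot blocks:
-1 -1 257 [486.3  -3. ] [22.  23.6] 0.1
-1 1 255 [486.5  42.5] [22.  23.7] -1.3
1 -1 326 [596.2  -4.5] [23.  24.1] -0.8
1 1 317 [596.6  40.1] [23.  23.8] -0.6
base [543.9  17.9] [ 95.1 193. ] -0.2
w3 stand tops 1006 [541.6  19. ] [ 69.2 134. ] -0.5 meanpos [0.5478 0.0191 0.05  ]
w3 stand base 4913 [540.3  16.7] [116.1 259.5] 0.8
w3 board@ 0.36 125 [0.3742 0.2687] 0.015
w3 board@ 0.48 370 [0.4805 0.2889] 0.043
w3 board@ 0.54 420 [0.5405 0.301 ] 0.02
w3 handles 463 [442.6 282.4] [21.8 59.1] -79.1 zmax 0.1901
   x [0.4299 0.456 ] y [0.2531 0.3114]
3.925
```

View pics/w23.png

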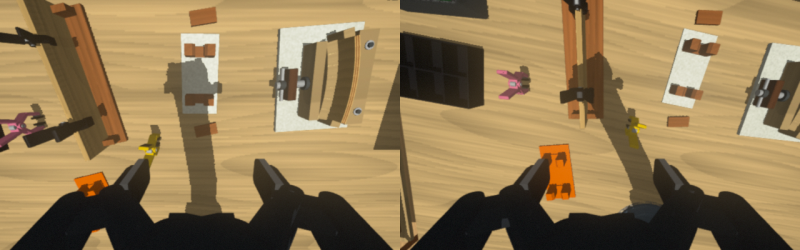

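```bash
python3 - <<'E'
from m import *;import pickle
from plant import robot
y0=np.radians(4.1)
robot.goto([.530,-.289,.19],[np.pi,0,y0])
robot.move_straight([.530,-.289,.082],vel=.1,contact_N=8)
s0=robot.sense();robot.grip(0,40);s=robot.sense()
print(s["tcp_pos"],s["opening"],s["gripper_force"],s["wrist_force"].round(1),s0["wrist_force"].round(1))
robot.move_straight([.530,-.289,.12],vel=.06)
s=robot.sense();print(s["wrist_force"].round(1),s["torque"].round(2))
robot.move_straight([.530,-.289,.24],vel=.15)
s=robot.sense();print(s["t"],s["wrist_force"].round(1),s["opening"],s["gripper_force"])
for n in("scene","top","wrist"):
    f=robot.grab_frame(n);pickle.dump(f,open(f"l_{n}.pkl","wb"))
    if n!="wrist":
        S=sel(cloud(f),(.53,-.285),(.11,.03),.15,.265);print(n,len(S),rect(S),S[:,2].min(),S[:,2].max())
    cv2.imwrite(f"pics/l_{n}.png",f["image"][:,:,::-1])
E
```

```text
[ 0.52999217 -0.28900762  0.08197586] 0.002632569687774377 0.0 [-0.6 -0.2 -0. ] [ 1.   0.4 -0.5]
[ 0.5 -0.6 -0.3] [-0.05  0.03  0.  ]
9.6667 [-0.8 -0.4 -0.6] 0.0013559634206940026 0.0
scene 8 (array([ 539.8, -286.2]), array([ 4. , 13.3]), np.float32(-81.1)) 0.26060105317254667 0.2647200141696709
top 1 (array([ 517.5, -285.9]), array([0., 0.]), np.float32(0.0)) 0.26326263205096934 0.26326263205096934
```

View pics/l_scene.png

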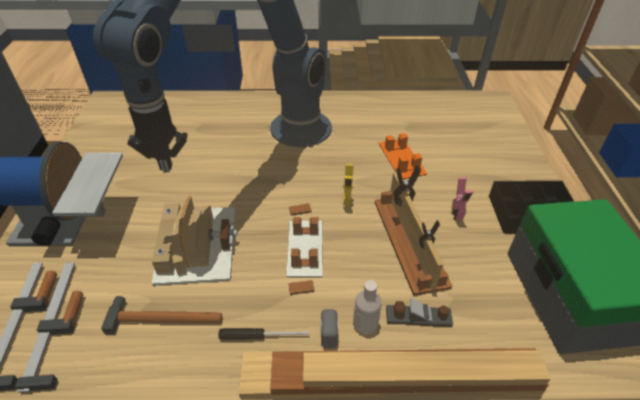

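```bash
python3 - <<'E'
from m import *;import pickle
for n in("scene","top","wrist"):
    f=pickle.load(open(f"l_{n}.pkl","rb"));meas(n,f)
    S=sel(cloud(f),(.53,-.285),(.11,.04),.066,.13);print(len(S),rect(S),S[:,2].max().round(3),np.median(S[:,2]))
w=pickle.load(open("l_wrist.pkl","rb"))["image"];s=pickle.load(open("l_scene.pkl","rb"))["image"][130:290,140:250];s0=pickle.load(open("f0.pkl","rb"))["scene"]["image"][130:290,140:250]
o=np.hstack([cv2.resize(s0,(200,290),interpolation=2),cv2.resize(s,(200,290),interpolation=2),cv2.resize(w,(400,290))])
cv2.imwrite("pics/cmp.png",o[:,:,::-1])
E
```

```text
scene strip 226 [ 531.3 -282.4] [ 20.2 173. ] 3.9
  quad [ 1.4341  0.0655 -0.2865] 2a*R 1003.8826363383084 yaw 3.75 z 0.1016
scene stand tops 248 [544.3  20.2] [ 65.1 136.7] -0.6 meanpos [0.5502 0.0199 0.0494]
scene stand base 1251 [540.   15.9] [116.4 259. ] 2.2
scene board@ 0.36 16 [0.3735 0.2684] 0.009
scene board@ 0.48 76 [0.478  0.2866] 0.042
scene board@ 0.54 64 [0.5383 0.3018] 0.016
scene board@ 0.66 94 [0.66   0.3253] 0.021
scene handles 94 [446.4 283.9] [23.7 60. ] -80.2 zmax 0.1912
   x [0.4325 0.4607] y [0.2544 0.3135]
462 (array([ 531.1, -292.8]), array([ 59.3, 172.6]), np.float32(-1.1)) 0.106 0.09732110053091193
top strip 146 [ 527.9 -287.8] [ 19.9 169.1] 3.9
  quad [ 1.4199  0.0801 -0.2915] 2a*R 993.9620024561563 yaw 4.58 z 0.1021
top stand tops 131 [540.1  15.3] [ 63.7 134.9] -0.7 meanpos [0.5427 0.014  0.0498]
top stand base 844 [541.2  17.1] [117.8 257.7] 0.6
top board@ 0.36 19 [0.3734 0.2657] 0.014
top board@ 0.48 34 [0.4832 0.2862] 0.016
top board@ 0.54 36 [0.5384 0.298 ] 0.019
top board@ 0.66 39 [0.6573 0.3207] 0.016
top handles 54 [441.3 279. ] [21.7 59.7] -79.0 zmax 0.1926
   x [0.4273 0.4531] y [0.2489 0.3083]
400 (array([ 527.4, -285.5]), array([ 78.7, 204.7]), np.float32(0.2)) 0.11 0.08844014250550236
wrist strip 1287 [ 540.8 -284.5] [ 17.1 147.6] 6.0
  quad [ 1.4318  0.0717 -0.2889] 2a*R 1002.2323515138354 yaw 4.1 z 0.1029
wrist stand tops 1561 [541.8  18.1] [ 69.8 134.1] -0.6 meanpos [0.5484 0.0184 0.0503]
wrist stand base 7092 [539.8  15.8] [116.9 259.4] 0.1
1324 (array([ 533.9, -284. ]), array([ 18.9, 161.3]), np.float32(4.5)) 0.106 0.1028741167811705
```

View pics/cmp.png

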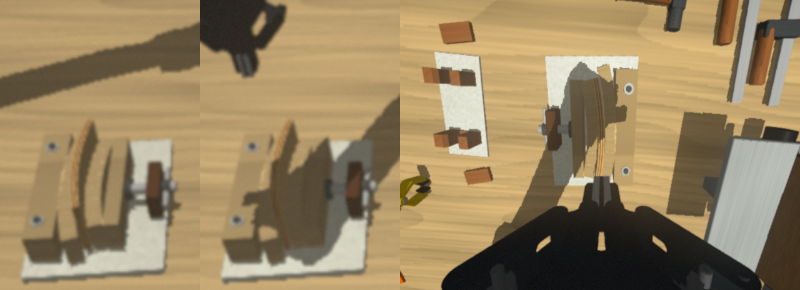

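```bash
python3 - <<'E'
from m import *;import pickle
from plant import robot
s=robot.sense();print(s["tcp_pos"],s["tcp_rot"],s["opening"],s["t"])
for n in("wrist","scene","top"):
    f=pickle.load(open(f"l_{n}.pkl","rb"));P=cloud(f)
    print(n,"tip px",proj(f,[.53,-.289,.229]).round(1),"tcp px",proj(f,[.53,-.289,.24]).round(1))
    Q=P.reshape(-1,3);S=Q[(Q[:,2]>.2)&(abs(Q[:,1]+.289)<.04)&(abs(Q[:,0]-.52)<.1)&(Q[:,2]<.27)]
    if len(S): print(len(S),S.min(0).round(3),S.max(0).round(3)); L=S[S[:,2]<S[:,2].min()+.012];print("lowest",L.mean(0).round(4),L.min(0).round(3),L.max(0).round(3))
E
```

```text
[ 0.52939074 -0.28871248  0.23867937] [-3.14037001e+00  2.11619941e-03  7.15985929e-02] -0.0020687862281201616 9.8167
wrist tip px [322.6 234.5] tcp px [322.6 241.4]
167 [ 0.535 -0.301  0.264] [ 0.541 -0.276  0.27 ]
lowest [ 0.5389 -0.2884  0.2675] [ 0.535 -0.301  0.264] [ 0.541 -0.276  0.27 ]
scene tip px [169.1 180.5] tcp px [168.1 176.9]
21 [ 0.535 -0.299  0.261] [ 0.542 -0.275  0.269]
lowest [ 0.5389 -0.286   0.2658] [ 0.535 -0.299  0.261] [ 0.542 -0.275  0.269]
top tip px [434.  170.7] tcp px [434.9 169.8]
3 [ 0.517 -0.294  0.263] [ 0.518 -0.286  0.267]
lowest [ 0.5171 -0.2893  0.2654] [ 0.517 -0.294  0.263] [ 0.518 -0.286  0.267]
```

```bash
python3 - <<'E'
from m import *;import pickle
from plant import robot
robot.goto([.5,-.11,.12],[np.pi,0,0])
def low(tag):
    t=robot.sense()["tcp_pos"]
    for n in("scene","wrist"):
        f=robot.grab_frame(n);Q=cloud(f).reshape(-1,3)
        S=Q[(abs(Q[:,0]-t[0])<.04)&(abs(Q[:,1]-t[1])<.06)&(Q[:,2]>.02)]
        if len(S):print(tag,n,len(S),"zmin-tcp",(S[:,2].min()-t[2]).round(4),(np.percentile(S[:,2],3)-t[2]).round(4))
low("shut")
c=robot.move_straight([.5,-.11,.013],vel=.05,contact_N=5)
s=robot.sense();print(c,s["tcp_pos"],s["wrist_force"].round(1))
cv2.imwrite("pics/probe.png",robot.grab_frame("scene")["image"][90:290,140:460,::-1])
robot.move_straight([.5,-.11,.12],vel=.15)
robot.grip(1.0);low("open");print(robot.sense()["t"],robot.nose_length)
E
```

```text
shut scene 5890 zmin-tcp -0.0942 0.0599
shut wrist 42920 zmin-tcp -0.0884 0.0453
False [ 0.50016606 -0.11003987  0.0132043 ] [-0.1  0.6  0.1]
open scene 5698 zmin-tcp -0.0921 0.0696
open wrist 30844 zmin-tcp -0.0894 0.0434
14.8833 0.011
```

```bash
python3 - <<'E'
from m import *
from plant import robot
robot.grip(0,40)
robot.move_straight([.5,-.11,.015],vel=.2)
c=robot.move_straight([.5,-.11,-.03],vel=.03,contact_N=4)
s=robot.sense();print(c,s["tcp_pos"],s["wrist_force"].round(1),s["t"])
robot.move_straight([.5,-.11,.06],vel=.2)
E
```

```text
True [ 0.49984129 -0.10999009 -0.02110942] [-0.4  0.3  4.8] 17.425
```

```bash
python3 - <<'E'
from m import *;import pickle
from plant import robot
y0=np.radians(4.1)
robot.move_straight([.5,-.13,.15],vel=.3)
robot.grip(1.0,40)
robot.goto([.530,-.289,.12],[np.pi,0,y0])
robot.move_straight([.530,-.289,.050],vel=.12,contact_N=8)
robot.grip(0,40);s=robot.sense()
print(s["t"],s["tcp_pos"],s["opening"],s["gripper_force"],s["wrist_force"].round(1))
if s["opening"]>.05:
    robot.move_straight([.530,-.289,.075],vel=.06)
    robot.move_straight([.530,-.289,.19],vel=.2)
    s=robot.sense();print(s["t"],s["wrist_force"].round(1),s["opening"],s["gripper_force"])
    f=robot.grab_frame("scene");S=sel(cloud(f),(.53,-.285),(.11,.04),.12,.3);
    S=S[(abs(S[:,0]-.53)>.04)];print(len(S),rect(S),S.min(0).round(3),S.max(0).round(3))
    for sg in(-1,1):
        e=S[(S[:,0]-.53)*sg>.05];print(sg,e[:,2].min().round(3),e[:,2].max().round(3),e[:,1].min().round(3),abs(e[:,0]-.53).max().round(3))
E
```

```text
21.3333 [ 0.53020285 -0.28900328  0.05020857] 0.10884231225033893 40.70092292764457 [-0.9  0.3  1.4]
22.625 [ 0.3 -0.3 -1.4] 0.10468855140641657 40.330734352755826
445 (array([ 532.5, -279.9]), array([ 18.3, 172.2]), np.float32(3.8)) [ 0.446 -0.286  0.148] [ 0.618 -0.265  0.244]
-1 0.151 0.242 -0.284 0.084
1 0.15 0.244 -0.285 0.088
```

```bash
python3 - <<'E'
from m import *;import pickle
from plant import robot
y=np.radians(-1.0);X,Y=.5413,.0143
robot.move_straight([X,Y,.17],vel=.3,attitude=[np.pi,0,y])
print(robot.sense()["t"])
robot.move_straight([X,Y,.060],vel=.12,contact_N=6)
c=robot.move_straight([X,Y,.043],vel=.02,contact_N=2.5)
s=robot.sense();print(c,s["t"],s["tcp_pos"],s["tcp_rot"].round(3),s["wrist_force"].round(1),s["torque"].round(2))
f=robot.grab_frame("scene");pickle.dump(f,open("s1.pkl","wb"))
for n in("scene",):
    P=cloud(f);S=sel(P,(X,.018),(.11,.04),.085,.13);S=S[abs(S[:,0]-X)>.03];print(len(S),rect(S),[np.percentile(S[(S[:,0]-X)*g>0][:,2],97).round(4) for g in(-1,1)])
E
```

```text
23.8417
True 25.525 [0.54122732 0.01431415 0.04815206] [ 3.141  0.    -0.017] [-0.7 -0.1  4. ] [-0.04  0.09 -0.03]Traceback (most recent call last):
  File "<stdin>", line 11, in <module>
    return _quantile_unchecked(
        a, q, axis, out, overwrite_input, method, keepdims, weights)
    return _ureduce(a,
                    func=_quantile_ureduce_func,
    ...<5 lines>...
                    overwrite_input=overwrite_input,
                    method=method)
    r = func(a, **kwargs)
    result = _quantile(arr,
                       quantiles=q,
    ...<2 lines>...
                       out=out,
                       weights=wgt)
    slices_having_nans = np.isnan(arr[-1, ...])
                                  ~~~^^^^^^^^^
IndexError: index -1 is out of bounds for axis 0 with size 0
```

```bash
python3 - <<'E'
from m import *;import pickle
from plant import robot
robot.grip(1.0,60)
robot.move_straight([.5413,.0143,.20],vel=.2)
y=np.radians(11.0);C=[.4426,.282]
robot.goto(C+[.20],[np.pi,0,y])
for n in("scene","wrist"):
    f=robot.grab_frame(n);P=cloud(f);S=sel(P,(.541,.018),(.11,.04),.09,.115)
    if len(S)>10:print(n,len(S),rect(S),"z",np.median(S[:,2]).round(4))
c=robot.move_straight(C+[.131],vel=.12,contact_N=6);s=robot.sense();print(c,s["tcp_pos"],s["wrist_force"].round(1))
f=robot.grab_frame("wrist");cv2.imwrite("pics/g.png",f["image"][:,:,::-1])
robot.grip(0,60);s=robot.sense();print(s["t"],s["tcp_pos"],s["opening"],s["gripper_force"],s["wrist_force"].round(1))
E
```

```text
scene 225 (array([543.7,  21. ]), array([ 18.6, 170.3]), np.float32(-1.5)) z 0.0994
wrist 2838 (array([531.2,  18.4]), array([ 19.6, 150.4]), np.float32(-2.2)) z 0.0991
False [0.44309361 0.28222959 0.13148243] [-0.5  0.7  0.8]
29.7333 [0.44254753 0.2819146  0.13095648] 0.3255134099000502 64.77781176567078 [ 0.2 -0.3 -1.2]
```

```bash
python3 - <<'E'
from m import *;import pickle
from plant import robot
C=[.4426,.282]
robot.move_straight(C+[.15],vel=.08);s=robot.sense();print(s["opening"],s["wrist_force"].round(1))
robot.move_straight(C+[.24],vel=.2)
s=robot.sense();print(s["t"],s["opening"],s["wrist_force"].round(1),s["gripper_force"])
o=[]
for n in("scene","wrist"):
    f=robot.grab_frame(n);pickle.dump(f,open(f"k_{n}.pkl","wb"));P=cloud(f)
    u,v=proj(f,C+[.22]).astype(int);u=np.clip(u,100,540);v=np.clip(v,75,325)
    o.append(cv2.resize(f["image"][v-75:v+75,u-100:u+100],(400,300),interpolation=2))
    y=np.radians(11);ax=np.array([-np.sin(y),np.cos(y)])
    S=sel(P,C,(.05,.06),.165,.30)
    d=(S[:,:2]-C)@ax
    for lo,hi in((.165,.18),(.18,.195),(.195,.21),(.21,.23),(.23,.25)):
        m=(S[:,2]>lo)&(S[:,2]<hi)
        if m.sum():print(n,lo,m.sum(),"y' ",np.percentile(d[m],[1,30,50,70,99]).round(3),"x",np.median(S[m,0]).round(3))
    print("zmin",S[:,2].min().round(4))
cv2.imwrite("pics/k.png",np.hstack(o)[:,:,::-1])
E
```

```text
0.3263022471907522 [-0.2 -0.3 -0.9]
30.725 0.3250188350766171 [ 0.2  0.  -0.8] 64.77936029434204
scene 0.165 50 y'  [-0.034 -0.023  0.021  0.026  0.036] x 0.446
scene 0.18 78 y'  [-0.036 -0.03   0.001  0.028  0.036] x 0.446
scene 0.195 46 y'  [-0.034 -0.032 -0.027  0.028  0.034] x 0.449
scene 0.21 144 y'  [-0.032 -0.02  -0.012  0.004  0.032] x 0.45
scene 0.23 100 y'  [-0.015 -0.007  0.001  0.007  0.014] x 0.451
zmin 0.1651
wrist 0.165 126 y'  [-0.034 -0.026 -0.022  0.024  0.03 ] x 0.447
wrist 0.18 327 y'  [-0.035 -0.023  0.018  0.022  0.034] x 0.445
wrist 0.195 143 y'  [-0.034 -0.03  -0.027  0.028  0.033] x 0.448
wrist 0.21 1452 y'  [-0.033 -0.021 -0.     0.02   0.032] x 0.446
wrist 0.23 1118 y'  [-0.014 -0.004 -0.001  0.003  0.013] x 0.447
zmin 0.1659
```

View pics/k.png

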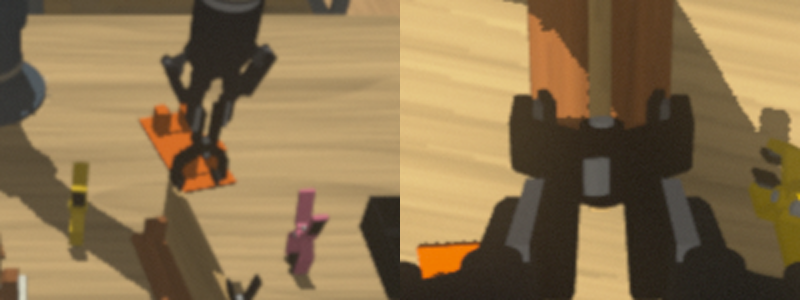

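```bash
python3 - <<'E'
from m import *;import pickle
C=[.4426,.282];y=np.radians(11);ax=np.array([-np.sin(y),np.cos(y)]);bx=np.array([np.cos(y),np.sin(y)])
for n in("scene","wrist"):
    f=pickle.load(open(f"k_{n}.pkl","rb"));S=sel(cloud(f),C,(.05,.06),.118,.30)
    D=S[:,:2]-C;d=D@ax;x=D@bx
    for sg in(-1,1):
        m=(d*sg>.012)&(d*sg<.045)&(abs(x)<.02);print(n,sg,"z hist",np.histogram(S[m,2],np.arange(.12,.2,.005))[0],S[m,2].min().round(4))
        m&=(S[:,2]>.165)&(S[:,2]<.195)
        print("  |y| range",np.percentile(abs(d[m]),[1,99]).round(3),"x",np.percentile(x[m],[2,98]).round(3))
E
```

```text
scene -1 z hist [ 0  0  0  0  0  0  0  0  0  3 10 10 17 10 12  7] 0.1677
  |y| range [0.018 0.036] x [-0.007  0.013]
scene 1 z hist [ 0  0  0  0  0  0  0  0  0  6  7 14 18 13  8  7] 0.1651
  |y| range [0.019 0.036] x [-0.007  0.011]
wrist -1 z hist [  0   0   0   0   0   0   0   0   0   6  17  43 122  18  19  24] 0.1672
  |y| range [0.019 0.035] x [-0.002  0.008]
wrist 1 z hist [  0   0   0   0   0   0   0   0   0  11  14  35 125  23  20  23] 0.1659
  |y| range [0.018 0.035] x [-0.002  0.008]
```

```bash
python3 - <<'E'
from m import *;import pickle
from plant import robot
y=np.radians(-1);X,Y=.5413,.0140
robot.move_straight([X,Y,.24],vel=.2,attitude=[np.pi,0,y]);s=robot.sense();print(s["t"],s["opening"])
c=robot.move_straight([X,Y,.148],vel=.07,contact_N=4);s=robot.sense();print(c,s["t"],s["tcp_pos"],s["opening"],s["wrist_force"].round(1))
robot.sleep(.5)
o=[]
for n in("scene","wrist","top"):
    f=robot.grab_frame(n);P=cloud(f);Q=P.reshape(-1,3)
    if n!="top":
        u,v=proj(f,[X,Y,.1]).astype(int);u=np.clip(u,80,560);v=np.clip(v,60,340);o.append(cv2.resize(f["image"][v-60:v+60,u-80:u+80],(400,300),interpolation=2))
    dark=f["image"].reshape(-1,3).max(1)<70
    m=(abs(Q[:,0]-X)<.018)&(abs(Q[:,1]-Y)<.045)&dark&(Q[:,2]>.055)&(Q[:,2]<.115)
    for sg in(-1,1):
        k=m&((Q[:,1]-Y)*sg>.008)
        if k.sum()>3:print(n,"jaw",sg,k.sum(),"zmin",np.percentile(Q[k,2],[0,5]).round(3),"|y|",np.percentile(abs(Q[k,1]-Y),[2,98]).round(3),"x",np.median(Q[k,0]).round(3))
    S=sel(P,(X,.018),(.1,.014),.094,.104);S=S[abs(S[:,0]-X)>.03]
    if len(S)>10:print(n,"strip",rect(S))
cv2.imwrite("pics/end.png",np.hstack(o)[:,:,::-1])
E
```

```text
32.4 0.32350202480316215
False 33.8667 [0.54170677 0.01406054 0.14851713] 0.3213615797243633 [ 1.3 -0.1 -0.9]
scene jaw -1 42 zmin [0.08  0.083] |y| [0.016 0.031] x 0.549
scene jaw 1 65 zmin [0.072 0.078] |y| [0.021 0.039] x 0.551
scene strip (array([551.5,  17.6]), array([ 12.9, 152.9]), np.float32(3.3))
wrist jaw -1 212 zmin [0.081 0.085] |y| [0.019 0.033] x 0.549
wrist jaw 1 246 zmin [0.077 0.081] |y| [0.02  0.035] x 0.55
wrist strip (array([541.4,  19.7]), array([ 17.7, 169.9]), np.float32(-0.7))
top jaw 1 10 zmin [0.072 0.08 ] |y| [0.021 0.032] x 0.534
top strip (array([481.4,  16.6]), array([ 9.9, 53.8]), np.float32(-10.3))
```

View pics/end.png

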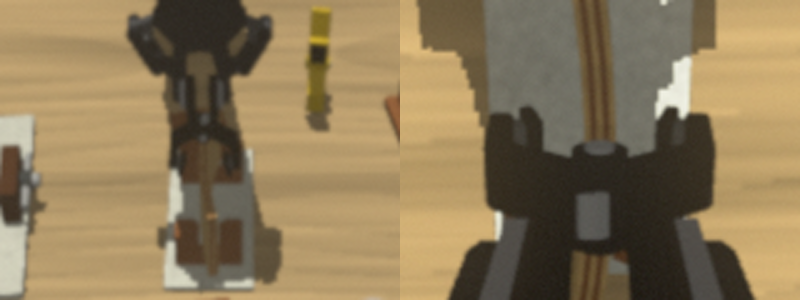

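The picture shows both jaws (wrist panel, about (515,130) and (680,130)) standing clear on either side of the strip, whose top edge is at u≈600. The strip is seated and hasn't moved.

```bash
python3 -c "
from plant import robot
print(robot.close_job())"
```

```text
the job is handed in; nothing more can be done
None
```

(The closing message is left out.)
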